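# Fill the coupon box under the chute

### The arm

A 6-joint arm with a two-finger parallel gripper is mounted at the origin on a cart in front of the work surface, level with it; the furniture and walls round the work are solid. World frame = base frame: x ahead of the robot, y to its left, z up, the work surface at z = 0. Lengths are in mm, angles in rad, forces in N, time in s.
With the tool pointing down it reaches from about 275 to 750 mm from the base axis. Payload 10.2 kg.
Tool frame: the origin (TCP) lies midway between the tips of the shut fingers; the grasp point (between the pads) lies 19 mm behind it (ctrl.grasp_offset is the distance from the TCP to the grasp point, in mm); z points along the fingers, y is the line along which they close (so a half turn about z gives the same grasp; the last joint's range is limited). The gripper opens to 85 mm and grips with 20 to 120 N. Pads are 22 mm wide; open, the fingers measure 114 mm over their backs; the gripper's body (76 mm by 85 mm) begins 54 mm behind the grasp point. The pads swing forward as they close: fully open they stand 13 mm farther back than shut.
Start: joints at [-1.35, 0.313, 1.498, -0, 1.331, -0.223], TCP at [225.41, -474.153, 231.294] pointing down, gripper open.
Joint ranges: [-2.94, 2.94], [-0.97, 2.17], [0.19, 2.56], [-1.23, 4.37], [0.02, 3.11], [-2.88, 2.88]. Speed limits (rad/s): [2.39, 2.39, 3.01, 3.14, 3.14, 3.14].

### API

Orientations are given as a unit quaternion [w, x, y, z].
In Python, from rig import ctrl, viewer, models gives the robot as it stands. The module is installed in compiled form; this text tells all that it offers.
- The arm moves only by the shell command python3 -m pendant 'ROWS' [OPENING] [FORCE]. ROWS is text: rows parted by semicolons, each of 4 numbers parted by spaces: the shift along the tool's x, y, z in m, then the turn about the tool's z in rad. In form: x y z yaw; .... A call has 1 to 10 rows; each row shifts and turns the commanded pose from where the row before left it, along the tool's axes as they then stand; what a row does not reach is not made up. A row lasts 1/8 s, in which the tool goes at most 62.5 mm and 10.7 degrees, less where a joint would pass 70% of its speed; a pose out of reach is approached as far as the arm can. A call is refused whole if a number of a shift passes 0.0625 or a number of a turn 0.188, either way. A call with a gripper value outside its range is refused whole. OPENING is the opening, from 0 (shut) to 1 (fully open), set as the call begins (- or left out, the last holds). The fingers move at their own pace and stop on an object; FORCE is the grip in N (left out, the last holds). Time passes only in rows, so rows that do not move let the fingers close. It gives the time, the measured TCP pose, the force, the opening and the grip force at its end, in the units of the state.
- ctrl.sense(): the state, without advancing time (a new reading comes with each control period).
- viewer.capture(name): name is "scene" or "top"; returns a dict with "color" (384x512x3 uint8, red, green, blue), "vertical_fov" (degrees; the focal length in pixels is half the picture's height over the tangent of half this angle, whatever the lens; pixels are square), "cx", "cy" (the principal point, pixels), "dist" ([k1, k2, p1, p2, k3] as OpenCV has them; the pictures are not rectified), "pose" (4x4, takes a point from camera to world coordinates). Camera axes: x right, y down, z forward; pixel columns grow to the right and rows downward; lengths in mm; the calibration is good to about 2 mm. A picture is of the moment at which its call begins. There is no depth.
- ctrl.finish_job(): hands the job in; it is judged then, once.
Trained networks look in the newest picture that a camera, given by its name, has taken for a name from the list of things; names that differ only in an ending like _2 or _b are one class to them, and where a whole thing is asked for, a point or a joint stands for the part that bears it (a point fixed in the world has none). Each returns a list of dicts, best first, with "p" (0 to 1); they miss things now and then, are a little off and sometimes report something else, mostly with a low value. They report only what shows in the picture. A call takes as long as a camera call.
- models.boxes_of(camera, query): "at" ([x, y, z] in mm, in world coordinates, good to about 4 mm: the middle of the surface that is visible of it).
The state is a dict: "time_s": time; "joints": joint angles; "dq": joint speeds; "tau": joint torques, N m; "eef_pos": TCP position; "ee_rot": TCP orientation; "force": force on the tool from outside, world axes, zero at the start; "wrist_torque": the same for the moment, N m; "grip_width": opening from 0.0 (shut) to 1.0 (fully open); "grip_force": force on a finger pad.
Only numpy, scipy, OpenCV 4.12 (cv2) and the standard library are available. Lean on these libraries where they do the work, as an engineer would, in place of code of your own. Each camera call takes 0.05 s, during which the arm holds its last target. There are 200 camera calls.

### The job

Push the grey receiving box along its rail until it is home against the end stop and its catch has dropped in, without ramming it. Then take the steel scoop by its grip, tip the three iron coupons down the chute so that all land in the box, and stand the empty scoop upright on the worktop again. Leave the other things on the bench where they are.

Things in the scene. Friction and masses are not known exactly. Their poses are not given: they have to be found in the camera images.
- station: Filling station, fixed to the worktop: grey base plate 320 x 145 x 10 mm with a rail along its x at y = 0, the box carriage on it and a fixed sheet-steel chute on two posts. Origin under the plate, on the rail's line; x = along the rail away from the robot, y = left, z = up (the world's axes at yaw 0). Highest point 217 mm. Never load it, the box included, with more than 45 N.
- mouth (a point): Centre of the upper edge of the chute floor, 192 mm up, at x 50, y -132 mm of the station. The mouth is 120 mm wide along the station's x, open towards -y and upwards. From this edge the smooth floor slopes down at 45 degrees towards the station's +y, between side walls 40 mm high (square to the floor) that narrow to 72 mm inside; coupons slide down by themselves.
- spout (a point): Centre of the chute's outlet, at x 50, y 0 mm of the station: a drop spout 72 x 62 mm whose lower edge, 86 mm up, just clears the box rim (78 mm). It does not move; with the box home it is over the box.
- carriage (a joint): Travel of the receiving box along its rail, m: 0 = pulled right out towards the robot, growing as it is pushed away (station +x). It rubs with about 2 N and stays where it is left. The end stop (rubber buffer against a lug of the striker bar) comes at an unmeasured place between 0.095 and 0.125: the bar at the left of the rail is clamped differently from job to job.
- push_lip (a point): Middle of the outer face of the folded lip on the box's front panel (facing the robot), 74 mm up; lip 70 mm wide, 8 mm high, standing 12 mm out from the panel. Push it in the station's +x; nothing stands in front of it. The grey open box is 128 mm long (x), 92 mm wide, walls 3 mm, rim 78 mm up.
- box_floor (a point): Centre of the box's inner floor (122 x 86 mm inside, 43 mm deep, floor 35 mm above the worktop); axes as the station's. It moves with the carriage.
- catch (a joint): Angle (rad) of the sprung steel catch on the left side of the carriage: about 0 while it rides on top of the striker bar, about 0.18 when it has dropped into the notch. It drops some 3 mm before the end stop is reached and then keeps the box from coming back.
- scoop: Loose sheet-steel scoop, 106 mm long, 72 mm wide, 160 g, lying flat with the three coupons in it (0.46 kg in all). Origin on its underside, 50 mm ahead of its back; x = towards its open lip, z = up. Floor 3 mm, walls 24 mm high; the last 30 mm of the floor rise by 4 mm to the lip. The lip starts pointing left (+y, within 25 degrees). Smooth steel: coupons slide from about 15 degrees of tilt, over the lip from 25.
- scoop_grip (a point): Middle of the scoop's black overhand grip: a level bar 64 mm long along the scoop's x, 16 mm wide, 14 mm high, centre 66 mm above the scoop's underside and 18 mm behind its origin; held up by a strap at the back wall only, free on both sides and above. Nearly above the loaded scoop's centre of mass.
- scoop_lip (a point): Middle of the scoop's pouring edge, 55 mm ahead of the scoop's origin and 7.5 mm above its underside (73 mm ahead of and 58.5 mm below scoop_grip).
- coupon_a: Sawn cast-iron coupon, 18 x 45 x 16 mm, 92 g, in the scoop at the back. Origin: centre of its underside.
- coupon_b: Sawn cast-iron coupon, 22 x 30 x 24 mm, 112 g, in the middle of the scoop. Origin: centre of its underside.
- coupon_c: Sawn cast-iron coupon, 18 x 45 x 16 mm, 92 g, in the scoop near the lip. Origin: centre of its underside.
- slide_box: Bystander: box of glass slides, 30 x 82 x 36 mm; origin under its centre.
- lens_can: Bystander: screw canister, 38 mm across, 54 mm high; origin under its centre.
- petri_dish: Bystander: shallow glass dish, 88 mm across, 15 mm high; origin under its centre.
- specimen: Bystander: black resin mount, 30 mm across, 15 mm high; origin under its centre.
- masking_tape: Bystander: roll of tape lying flat, 104 mm across, 25 mm high; origin under its centre.
- hex_key: Bystander: hex key lying flat, 30 x 98 x 4 mm; origin under its centre.

How it is judged (in metres and radians):
On the way, in this order (a step that is already met when the one before it is completed fails the run):
1. the box is pushed home and its catch has dropped into the notch (value of joint catch above 0.12 rad and value of joint carriage above 0.085 m), for 0.3 s.
2. all three coupons lie in the box, which is still caught (all of step 1 and x of coupon_a in the frame of box_floor between -0.063 and 0.063 m and y of coupon_a in the frame of box_floor between -0.045 and 0.045 m and z of coupon_a in the frame of box_floor between -0.006 and 0.05 m and x of coupon_b in the frame of box_floor between -0.063 and 0.063 m and y of coupon_b in the frame of box_floor between -0.045 and 0.045 m and z of coupon_b in the frame of box_floor between -0.006 and 0.05 m and x of coupon_c in the frame of box_floor between -0.063 and 0.063 m and y of coupon_c in the frame of box_floor between -0.045 and 0.045 m and z of coupon_c in the frame of box_floor between -0.006 and 0.05 m), for 0.2 s.
At the end, for the whole second after the job is handed in: The box is home with its catch down (catch above 0.12 rad, carriage above 0.085 m), all three coupons lie at rest inside it, and the scoop stands still and upright (within 0.1 rad) directly on the worktop (underside within 6 mm of it) (all of step 2 and linear speed of each of coupon_a, coupon_b, coupon_c below 0.03 m/s and height (world z) of scoop between -0.006 and 0.006 m and angle between scoop's own z axis and vertical below 0.1 rad and linear speed of scoop below 0.02 m/s); the robot touches nothing.
It fails at once if the station is rammed: more than 45 N on it by the robot (contact force between any of the fingers, the arm and station above 45 N).
It fails at once if a bystander is shifted by more than 30 mm (distance of any of slide_box, lens_can, petri_dish, specimen, masking_tape, hex_key from where it was at the start of the episode above 0.03 m).
It also fails if it takes over 67 s, if anything falls off the work surface, if the arm or the gripper's body presses on something with over 40 N, if the wrist force passes 120 N, or if a joint passes its speed limit or range.

## Working session

There is one attempt and no reset: what is moved stays moved. The work goes in short steps, Python scripts to look and compute and a shell command to move; the robot and the scene stay as the last step left them, time stands still between calls to the robot, and variables do not carry over. Pictures are saved under pics/ and viewed, at most 10 in all, crops included, and the job is handed in when it is done.

```bash
mkdir -p pics; cat > h.py <<'E'
import numpy as np, cv2, sys
from rig import ctrl, viewer, models
def cam(n):
    c=viewer.capture(n); h,w=c["color"].shape[:2]
    f=h/2/np.tan(np.radians(c["vertical_fov"])/2)
    c["K"]=np.array([[f,0,c["cx"]],[0,f,c["cy"]],[0,0,1.]]); c["P"]=np.array(c["pose"]); c["D"]=np.array(c["dist"],float)
    return c
def save(c,name): cv2.imwrite("pics/"+name,c["color"][:,:,::-1])
def at_z(c,uv,z):
    p=cv2.undistortPoints(np.array([[uv]],float),c["K"],c["D"])[0,0]
    d=c["P"][:3,:3]@[p[0],p[1],1]; o=c["P"][:3,3]; return o+d*(z-o[2])/d[2]
def proj(c,X):
    T=np.linalg.inv(c["P"]); return cv2.projectPoints(np.array([X],float),cv2.Rodrigues(T[:3,:3])[0],T[:3,3],c["K"],c["D"])[0].ravel()
E
python3 - <<'E'
from h import *
np.set_printoptions(precision=1,suppress=True)
ims=[]
for n in("scene","top"):
    c=cam(n); save(c,n+"0.png"); print(n,c["P"][:3,3],c["P"][:3,2],c["K"][0,0])
    for q in("station","push_lip","box_floor","scoop","scoop_grip","scoop_lip","mouth","coupon_b","slide_box","lens_can","petri_dish","specimen","masking_tape","hex_key"):
        try: print(q,[(np.array(r["at"]),round(r["p"],2)) for r in models.boxes_of(n,q)[:2]])
        except Exception as e: print(q,e)
s=ctrl.sense(); print(s["time_s"],s["eef_pos"],s["ee_rot"],ctrl.grasp_offset)
E
```

```text
scene [   12.1 -1104.1   948.6] [ 0.4  0.7 -0.6] 483.2684593711261
station [(array([612.6,  42.1,  62.9]), 0.62), (array([ 521.1, -186.6,   17.9]), 0.27)]
push_lip [(array([581.6,  50.9,  55. ]), 0.77), (array([ 634.2, -198.1,   42.1]), 0.38)]
box_floor [(array([582.9,  50.5,  55.4]), 0.51)]
scoop [(array([ 525.2, -232.3,   21.4]), 0.61)]
scoop_grip [(array([ 521.9, -237.4,   19.2]), 0.87)]
scoop_lip [(array([ 520.5, -233.2,   19. ]), 0.63)]
mouth []
coupon_b [(array([ 514.4, -214.9,   26.3]), 0.64), (array([ 520.8, -186.7,   20.6]), 0.54)]
slide_box [(array([ 703.8, -116.2,   38.6]), 0.63), (array([ 524.1, -229.7,   18.1]), 0.52)]
lens_can [(array([ 638. , -198.2,   39.3]), 0.63), (array([ 743.1, -265. ,   -0.5]), 0.62)]
petri_dish [(array([ 742.2, -266. ,   -1.3]), 0.79), (array([580.8,  52.9,  57.6]), 0.18)]
specimen [(array([ 651.4, -273.3,   16.8]), 0.66)]
masking_tape [(array([ 461.1, -452.3,   25.5]), 0.7)]
hex_key []
top [ 361.4  -59.8 1555.2] [ 0.1  0.  -1. ] 498.64782701376834
station [(array([564.4,  88.3,  34.1]), 0.74), (array([524.8, 109.3,  36.8]), 0.49)]
push_lip [(array([525.1, 107.4,  38.5]), 0.83)]
box_floor [(array([523.7, 111.5,  35. ]), 0.84), (array([564.3,  93.9,  34.7]), 0.44)]
scoop [(array([ 529.4, -194.7,    6.4]), 0.95)]
scoop_grip [(array([ 529.2, -193.8,   10. ]), 0.91)]
scoop_lip [(array([ 528.6, -199.4,    3.3]), 0.94)]
mouth [(array([565.6,  90.5,  36. ]), 0.86)]
coupon_b [(array([ 462.3, -443.5,   24.7]), 0.7), (array([ 526.9, -182.5,   19. ]), 0.57)]
slide_box [(array([ 702.4, -100.3,   38.1]), 0.57)]
lens_can [(array([ 632.9, -188.2,   51.7]), 0.52)]
petri_dish [(array([ 740.3, -269. ,    3. ]), 0.73)]
specimen [(array([ 530.2, -178.9,   21.5]), 0.37), (array([702.1, -97.7,  37.8]), 0.35)]
masking_tape [(array([ 461. , -446.4,   26.8]), 0.79)]
hex_key [(array([447.4, 315.6,   6.5]), 0.57)]
1.5 [ 225.4 -474.1  231.3] [-0.   1.   0.2 -0. ] 18.700000000000003
```

```bash
python3 - <<'E'
import cv2
a=cv2.imread("pics/scene0.png");b=cv2.imread("pics/top0.png")
cv2.imwrite("pics/s1.png",cv2.resize(a,(800,600),interpolation=cv2.INTER_CUBIC))
# top camera crop
cv2.imwrite("pics/t1.png",cv2.resize(b,(800,600),interpolation=cv2.INTER_CUBIC))
E
```

```text
(no output)
```

View pics/s1.png

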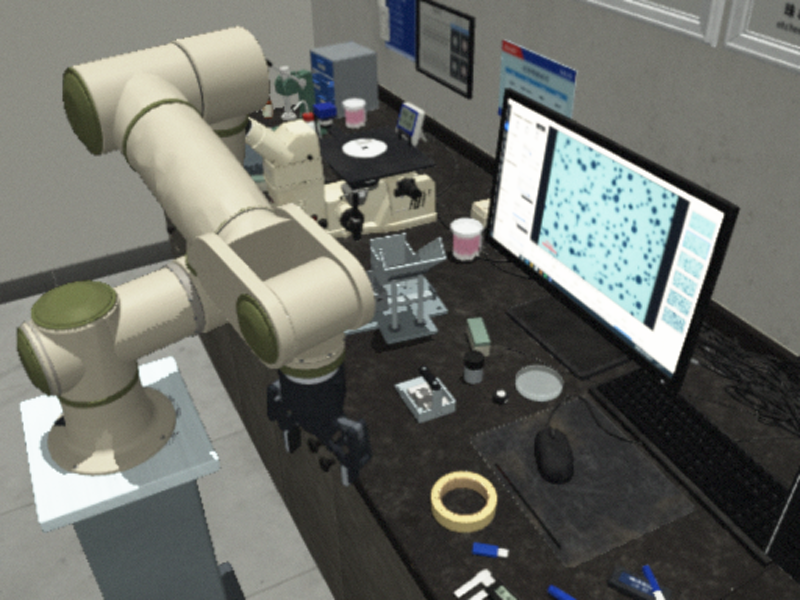

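View pics/t1.png

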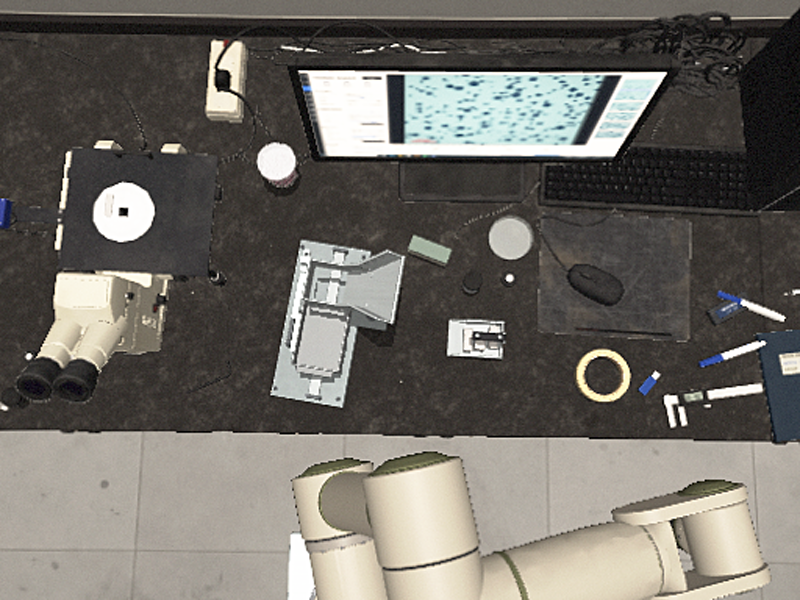

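The scene view shows the station beyond the arm and the scoop at (425,398). In the top view the plate's corners are near (272,397), (342,407) and (301,240), the box at (320,340), the chute mouth at the right edge near (395,290), and the scoop at (477,338) with its lip to the left. I'll enlarge the station and the scoop.

```bash
python3 - <<'E'
import cv2
b=cv2.imread("pics/top0.png")
# crop x 165..335, y 145..270  scale 4.7
cr=b[145:270,165:335]; cv2.imwrite("pics/t2.png",cv2.resize(cr,None,fx=4.7,fy=4.7,interpolation=cv2.INTER_CUBIC))
E
```

```text
(no output)
```

View pics/t2.png

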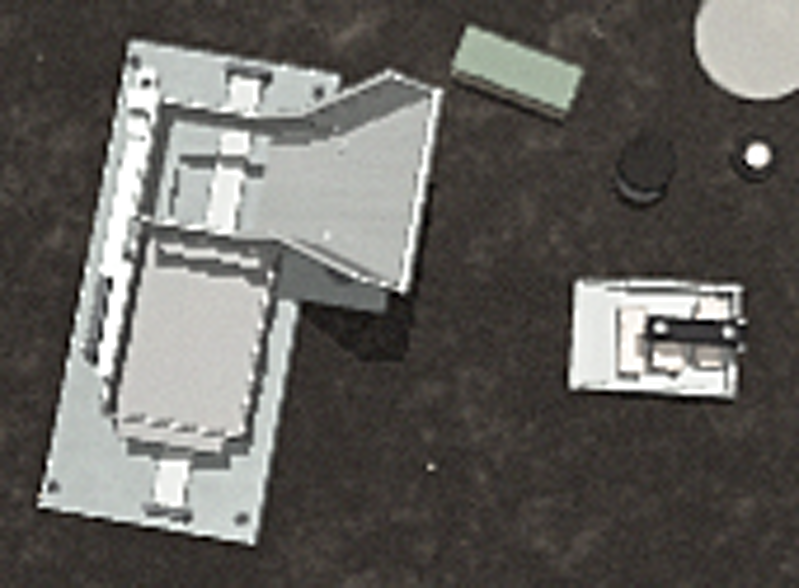

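The crop is clear: plate corners at (130,40), (340,75), (38,506) and (257,545), the box lip at (180,445), the mouth edge from (440,88) to (405,290), and the scoop between (571,283..390) and (741,285..400) with its grip bar from (650,328) to (740,333).

```bash
python3 - <<'E'
from h import *
np.set_printoptions(precision=1,suppress=True)
c=cam("top")
g=lambda x,y,z: at_z(c,(165+(x+.5)/4.7-.5,145+(y+.5)/4.7-.5),z)
TL,TR,BL,BR=[g(*p,10) for p in((130,40),(340,75),(38,506),(257,545))]
print("plate",TL,TR,BL,BR, "len",np.linalg.norm(TL-BL),np.linalg.norm(TR-BR),"wid",np.linalg.norm(TL-TR),np.linalg.norm(BL-BR))
for a,b in((BL,TL),(BR,TR)): print("yaw",np.degrees(np.arctan2((b-a)[1],(b-a)[0])))
for a,b in((TR,TL),(BR,BL)): print("yaw",np.degrees(np.arctan2(-(b-a)[0],(b-a)[1])))
print("plate c",(TL+TR+BL+BR)/4)
print("rail",g(172,505,15),g(245,80,15))
print("lip",g(125,438,76),g(232,454,76))
print("box rim back?",g(158,245,78),g(272,263,78))
m1,m2=g(440,88,192),g(405,290,192); print("mouth",m1,m2,(m1+m2)/2,np.linalg.norm(m1-m2),np.degrees(np.arctan2((m1-m2)[1],(m1-m2)[0])))
print("scoop lip",g(571,283,8),g(570,390,8),"back",g(743,285,24),g(738,400,24))
print("grip",g(648,328,73),g(744,334,73))
print("tcp frame",ctrl.sense()["ee_rot"])
E
```

```text
plate [727.9 156.4  10. ] [705.6  14.   10. ] [414.1 206.2  10. ] [390.8  61.9  10. ] len 317.7346384471602 318.48897886203713 wid 144.13598723657884 146.17845448697577
yaw -9.012352913862326
yaw -8.64493768838134
yaw -8.87482883897731
yaw -9.169853614043616
plate c [559.6 109.6  10. ]
rail [415.8 117.8  15. ] [700.2  77.5  15. ]
lip [455.2 141.7  76. ] [446.1  73.9  76. ]
box rim back? [578.2 124.6  78. ] [567.6  51.6  78. ]
mouth [658.  -54.2 192. ] [536.8 -35.4 192. ] [597.4 -44.8 192. ] 122.65042831401269 -8.825350446314298
scoop lip [ 566.7 -142.5    8. ] [ 495.4 -142.2    8. ] back [ 564.9 -254.5   24. ] [ 489.2 -250.8   24. ]
grip [ 530. -188.   73.] [ 527.  -248.7   73. ]
tcp frame [-0.   1.   0.2 -0. ]
```

```bash
cat >> h.py <<'E'
from scipy.spatial.transform import Rotation as Ro
def R():
    q=ctrl.sense()["ee_rot"]; return Ro.from_quat([q[1],q[2],q[3],q[0]]).as_matrix()
def to(xyz,head):
    s=ctrl.sense(); r=R(); h=np.degrees(np.arctan2(r[1,0],r[0,0]))
    turn=-((head-h+180)%360-180)
    print("t %.2f pos"%s["time_s"],np.round(s["eef_pos"],1),"head %.1f"%h,"j6 %.2f"%s["joints"][5],"F",np.round(s["force"],1),"grip",s["grip_width"],s["grip_force"])
    print(" tool-frame shift m",np.round(r.T@(np.array(xyz)-s["eef_pos"])/1000,4),"turn rad %.3f"%np.radians(turn))
O=np.array([568.4,93.3,0]); a=np.radians(-8.9)
S=np.array([[np.cos(a),-np.sin(a),0],[np.sin(a),np.cos(a),0],[0,0,1]])
st=lambda x,y,z: O+S@[x,y,z]
stinv=lambda p: S.T@(np.array(p)-O)
E
python3 - <<'E'
from h import *
np.set_printoptions(precision=3,suppress=True)
print(R()); 
to(st(-160,12,130),-8.9)
c=cam("top"); d=lambda x,y: (165+(x+.5)/4.7-.5,145+(y+.5)/4.7-.5)
# wall-top kink check: px of predicted wall top kinks
for x,n in((50+36,36),(50-36,36)):
  for dd in(40,50,60,70,80):
    p=proj(c,st(x,-132+(dd+n)*.707,192+(n-dd)*.707)); print(x,dd,((p-[165,145]+.5)*4.7-.5).round())
E
```

```text
[[ 0.903  0.429 -0.   ]
 [ 0.429 -0.903 -0.   ]
 [-0.    -0.    -1.   ]]
t 1.55 pos [ 225.4 -474.2  231.3] head 25.4 j6 -0.22 F [ 0.8 -0.  -0.2] grip 1.0020897093917962 0.0
 tool-frame shift m [ 0.428 -0.465  0.101] turn rad 0.599
86 40 [344. 115.]
86 50 [333. 116.]
86 60 [322. 116.]
86 70 [311. 117.]
86 80 [300. 117.]
14 40 [323. 233.]
14 50 [311. 233.]
14 60 [300. 233.]
14 70 [290. 233.]
14 80 [279. 233.]
```

```bash
python3 -m pendant '0.03 -0.033 0 0;0.03 -0.033 0 0;0.03 -0.033 0 0;0.03 -0.033 0 0;0.03 -0.033 0 0;0.03 -0.033 0 0;0.03 -0.033 0 0;0.03 -0.033 0 0;0.03 -0.033 0 0;0.03 -0.033 0 0' 0 20 && python3 -m pendant '0.032 -0.034 0 0;0.032 -0.034 0 0;0.032 -0.034 0 0;0.032 -0.034 0 0;0 0 0 0.15;0 0 0 0.15;0 0 0 0.15;0 0 0 0.15;0 0 0 0;0 0 0 0'; python3 -c "
from h import *
to(st(-160,12,72),-8.9)"
```

```text
time_s: 2.85
eef_pos: [354.9, -45.9, 231.5]
ee_rot: [0.0, 0.976, 0.22, 0.0]
force: [0.4, 0.2, 0.5]
grip_width: -0.001
grip_force: 0.0
time_s: 4.1
eef_pos: [411.8, 130.5, 231.3]
ee_rot: [-0.0, 0.997, -0.077, 0.0]
force: [-0.4, -0.3, -0.1]
grip_width: -0.002
grip_force: 0.0
t 4.10 pos [411.8 130.5 231.3] head -8.8 j6 1.76 F [-0.4 -0.3 -0.1] grip -0.0019520136022251877 0.0
 tool-frame shift m [0.0004 0.0005 0.1593] turn rad 0.002
```

```bash
python3 -m pendant '0 0 0.04 0;0 0 0.04 0;0 0 0.04 0;0 0 0.02 0;0 0 0.019 0;0 0 0 0;0 0 0 0' && python3 -m pendant '0.006 0 0 0;0.006 0 0 0;0.006 0 0 0;0.004 0 0 0;0.004 0 0 0;0.004 0 0 0;0.004 0 0 0;0.004 0 0 0;0.004 0 0 0;0 0 0 0' ; python3 -c "
from h import *
to(st(-118,12,72),-8.9); c=cam('top'); cr=c['color'][145:270,165:335,::-1]
cv2.imwrite('pics/t3.png',cv2.resize(cr,None,fx=4.7,fy=4.7,interpolation=2))"
```

```text
time_s: 4.97
eef_pos: [412.3, 130.5, 73.0]
ee_rot: [-0.0, 0.997, -0.078, 0.001]
force: [0.4, 0.4, 0.5]
grip_width: -0.003
grip_force: 0.0
time_s: 6.22
eef_pos: [453.8, 123.9, 72.3]
ee_rot: [-0.0, 0.997, -0.078, 0.0]
force: [0.1, -0.1, -0.4]
grip_width: 0.001
grip_force: 0.4
t 6.22 pos [453.8 123.9  72.3] head -9.0 j6 1.74 F [ 0.1 -0.1 -0.4] grip 0.0013640204481962647 0.37962673286529025
 tool-frame shift m [-0.      0.0005  0.0003] turn rad -0.001
```

View pics/t3.png

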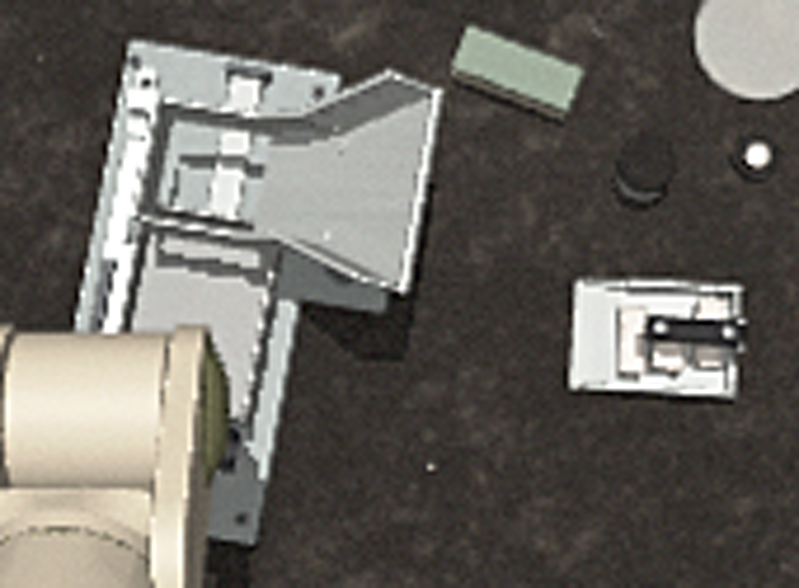

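The arm covers the front of the box; the box's back rim is still near (160,245) and the fingers are at the lip. I'll push on, then slow down near the stop.

```bash
python3 -m pendant '0.004 0 0 0;0.004 0 0 0;0.005 0 0 0;0.005 0 0 0;0.005 0 0 0;0.005 0 0 0;0.005 0 0 0;0.004 0 0 0;0.003 0 0 0;0 0 0 0' && python3 -m pendant '0.004 0 0 0;0.004 0 0 0;0.004 0 0 0;0.004 0 0 0;0.004 0 0 0;0.004 0 0 0;0.003 0 0 0;0.002 0 0 0;0.001 0 0 0;0.0 0 0 0' ; python3 -c "
from h import *
to(st(-118,12,72),-8.9); print(stinv(ctrl.sense()['eef_pos'])); c=cam('top'); cr=c['color'][145:270,165:335,::-1]
cv2.imwrite('pics/t4.png',cv2.resize(cr,None,fx=4.7,fy=4.7,interpolation=2))"
```

```text
time_s: 7.52
eef_pos: [493.4, 117.6, 72.3]
ee_rot: [0.0, 0.997, -0.078, 0.001]
force: [-0.7, -0.4, -1.5]
grip_width: -0.001
grip_force: 0.3
time_s: 8.78
eef_pos: [522.6, 113.0, 72.3]
ee_rot: [0.0, 0.997, -0.078, 0.0]
force: [-2.8, -0.8, 1.7]
grip_width: 0.002
grip_force: 1.2
t 8.78 pos [522.6 113.   72.3] head -8.9 j6 1.72 F [-2.8 -0.8  1.7] grip 0.0019104009231454817 1.2248805552371778
 tool-frame shift m [-0.0697  0.0005  0.0003] turn rad -0.001
[-48.25175937  12.41274681  72.33366801]
```

View pics/t4.png

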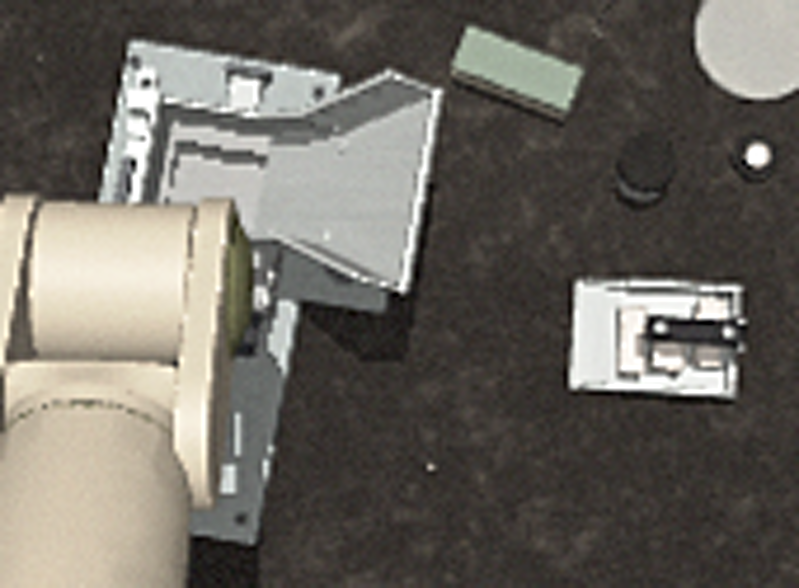

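The box follows: its back rim now shows inside the spout near (220,150), at about 80 mm of travel. From here I go slowly.

```bash
python3 -m pendant '0.002 0 0 0;0.002 0 0 0;0.002 0 0 0;0.002 0 0 0;0.001 0 0 0;0.001 0 0 0;0.001 0 0 0;0.001 0 0 0' |grep -E 'pos|force'; for i in 1; do python3 -m pendant '0.001 0 0 0;0.001 0 0 0;0.001 0 0 0;0.001 0 0 0' |grep -E 'pos|force'; python3 -m pendant '0.001 0 0 0;0.001 0 0 0;0.001 0 0 0' |grep -E 'pos|force'; done
```

```text
eef_pos: [534.3, 111.2, 72.4]
force: [-3.5, 0.6, 2.6]
grip_force: 1.6
eef_pos: [536.9, 110.8, 72.2]
force: [-13.4, 1.0, 9.9]
grip_force: 6.6
eef_pos: [537.2, 110.8, 72.0]
force: [-26.6, 2.0, 19.2]
grip_force: 13.5
```

```bash
python3 -m pendant '0 0 0 0;-0.003 0 0 0;-0.005 0 0 0;-0.02 0 0 0;-0.03 0 0 0;-0.03 0 -0.04 0;0 0 -0.06 0;0 0 -0.06 0;0 0 -0.02 0;0 0 0 0' |grep -E 'pos|force'; python3 -m pendant '-0.03 0.03 0 0;-0.03 0.04 0 0;-0.02 0.05 0 0;0 0.05 0 0;0 0.05 0 0;0 0 0 0' 1| grep pos; python3 -c "
from h import *
c=cam('top'); cr=c['color'][140:265,165:250,::-1]; d=cam('scene')['color'][140:230,215:300,::-1]
cv2.imwrite('pics/t5.png',np.hstack([cv2.resize(cr,(400,588),interpolation=2),cv2.resize(d,(400,588),interpolation=2)]))
for n in('top','scene'): print([(np.round(r['at']),r['p']) for r in models.boxes_of(n,'box_floor')])
to(st(-100,12,200),-8.9)"
```

```text
eef_pos: [455.1, 123.7, 253.3]
force: [-0.4, -0.2, -1.2]
grip_force: 0.0
eef_pos: [340.4, -83.4, 250.9]
[(array([616.,  95.,  30.]), 0.58), (array([ 531., -194.,    5.]), 0.47)]
[(array([ 634., -199.,   40.]), 0.71), (array([598.,  53.,  56.]), 0.59)]
t 12.90 pos [341.1 -80.2 251.7] head -8.9 j6 1.16 F [ 0.1  0.4 -0.7] grip 0.9981481302925823 0.0
 tool-frame shift m [ 0.0979 -0.2185  0.0517] turn rad 0.001
```

View pics/t5.png

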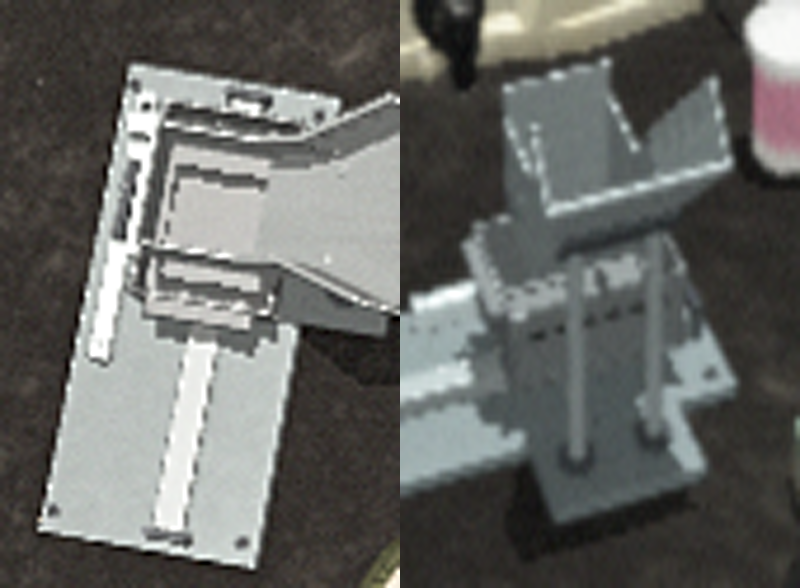

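The box sits at the end of the rail: its lip is now at about (195,322) in the left half, and the rail is free in front. Its travel is about 95 mm, and the stop force came through the fingers. Next is the scoop.

```bash
python3 -m pendant '0.041 0.0196 0 0;0.041 0.0196 0 0;0.041 0.0196 0 0;0.041 0.0196 0 0;0.041 0.0196 0 0;0 0 0 -0.168;0 0 0 -0.168;0 0 0 -0.168;0 0 0 -0.168;0 0 0 -0.168' | grep pos; python3 -m pendant '0 0 0.015 -0.168;0 0 0.015 -0.168;0 0 0.015 -0.168;0 0 0.015 -0.168;0 0 0.015 -0.168;0 0 0.015 0;0 0 0.015 0;0 0 0 0;0 0 0 0' | grep pos; python3 -c "
from h import *
to([528.5,-208.5,47],87.6)
for n in('top','scene'): print([(np.round(r['at']),r['p']) for r in (cam(n),models.boxes_of(n,'scoop'))[1]])"
```

```text
eef_pos: [529.0, -208.0, 251.7]
eef_pos: [528.6, -209.9, 147.7]
t 15.28 pos [ 528.6 -209.9  147.7] head 87.3 j6 -0.54 F [ 0.1  0.3 -0.6] grip 1.0024310543614974 0.0
 tool-frame shift m [ 0.0014 -0.0003  0.1007] turn rad -0.006
[(array([ 553., -188.,    1.]), 0.47)]
[(array([ 525., -234.,   23.]), 0.7)]
```

```bash
python3 -m pendant '0.001 0 0.03 0;0 0 0.03 0;0 0 0.02 0;0 0 0.012 0;0 0 0.0085 0;0 0 0 0' | grep -E 'pos|force'; python3 -m pendant '0 0 0 0;0 0 0 0;0 0 0 0;0 0 0 0;0 0 0 0;0 0 0 0;0 0 0 0;0 0 0 0' 0 40; python3 -m pendant '0 0 -0.005 0;0 0 -0.01 0;0 0 -0.015 0;0 0 -0.02 0;0 0 -0.01 0;0 0 0 0;0 0 0 0'; python3 -c "
from h import *
c=cam('scene'); cr=c['color'][190:290,220:320,::-1]; print(proj(c,[528,-208,66]))
cv2.imwrite('pics/s6.png',cv2.resize(cr,(600,600),interpolation=2))"
```

```text
eef_pos: [528.4, -208.8, 46.8]
force: [-0.5, -0.2, -0.4]
grip_force: 0.0
time_s: 17.23
eef_pos: [528.7, -208.9, 47.0]
ee_rot: [0.0, 0.724, 0.69, 0.0]
force: [3.0, -0.6, 2.1]
grip_width: 0.178
grip_force: 43.6
time_s: 18.1
eef_pos: [528.0, -208.6, 106.2]
ee_rot: [-0.001, 0.724, 0.69, -0.0]
force: [-0.5, -0.1, -4.8]
grip_width: 0.176
grip_force: 42.7
[271.91908992 240.27685622]
```

View pics/s6.png

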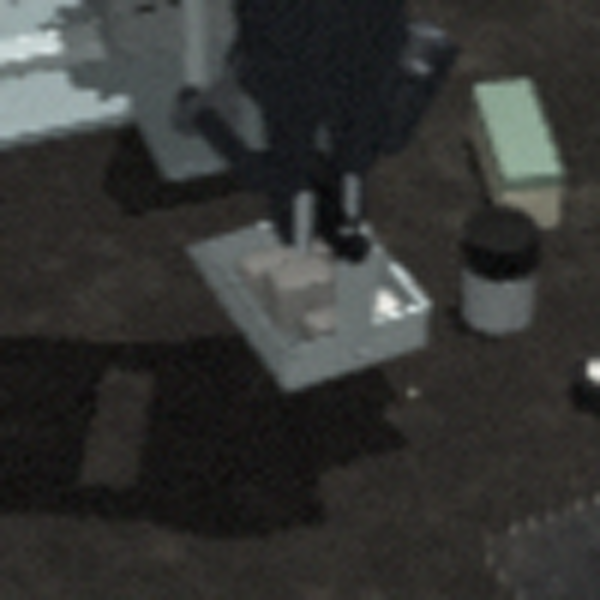

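The scoop hangs level from the bar with all three coupons in it (around (290,280)). I raise it and carry it over the mouth.

```bash
python3 -m pendant '0 0 -0.03 0;0 0 -0.04 0;0 0 -0.04 0;0 0 -0.04 0;0 0 -0.02 0.05;0 0 0 0.06;0 0 0 0' - 40| grep -E 'pos|force'; python3 -c "
from h import *
to(st(50,-100,275),81.1)"
```

```text
eef_pos: [528.2, -208.7, 276.1]
force: [-0.5, 0.1, -4.5]
grip_force: 42.7
t 19.02 pos [ 528.2 -208.7  276.1] head 81.0 j6 -0.43 F [-0.5  0.1 -4.5] grip 0.1776536225370502 42.72720515727997
 tool-frame shift m [0.2046 0.0427 0.0012] turn rad -0.001
```

```bash
python3 -m pendant '0.008 0 0 0;0.014 0.004 0 0;0.02 0.005 0 0;0.025 0.005 0 0;0.028 0.006 0 0;0.028 0.006 0 0;0.028 0.006 0 0;0.025 0.006 0 0;0.017 0.0047 0 0;0.0106 0 0 0' | grep -E 'pos|force'; python3 -m pendant '0 0 0.004 0;0 0 0.006 0;0 0 0.004 0;0 0 0 0;0 0 0 0'|grep -E 'pos|force';python3 -c "
from h import *
to(st(50,-100,262),81.1);c=cam('scene'); cr=c['color'][115:205,215:315,::-1]; d=cam('top')['color'][140:230,200:300,::-1]
cv2.imwrite('pics/s7.png',np.hstack([cv2.resize(x,(400,360),interpolation=2) for x in (cr,d)]))"
```

```text
eef_pos: [602.7, -13.1, 276.6]
force: [0.2, 0.3, -4.7]
grip_force: 42.7
eef_pos: [602.4, -14.6, 263.0]
force: [0.5, 0.5, -4.3]
grip_force: 42.7
t 20.90 pos [602.4 -14.6 263. ] head 81.0 j6 -0.06 F [ 0.5  0.5 -4.3] grip 0.18013759676490806 42.736276388168335
 tool-frame shift m [ 0.0013 -0.0003  0.001 ] turn rad -0.002
```

View pics/s7.png

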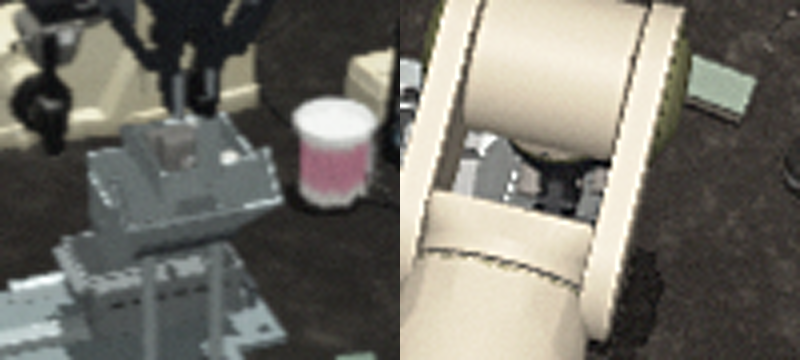

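The left half shows the scoop level inside the mouth around (180,150), with its back just above the front edge. I lower it until its back rests on the edge, then follow the arc that tips it about the grip.

```bash
python3 -m pendant '0.001 0 0.006 0;0 0 0.006 0;0 0 0.004 0;0 0 0.002 0;0 0 0.002 0;0 0 0 0' - 30| grep -E 'pos|force'; python3 -m pendant '0 0 0.002 0;0 0 0.002 0;0.001 0 0.001 0;0 0 0 0'| grep -E 'pos|force'
```

```text
eef_pos: [602.5, -13.4, 242.7]
force: [-0.1, 0.3, -3.9]
grip_force: 42.7
eef_pos: [602.9, -12.7, 238.7]
force: [-1.1, -1.2, 3.6]
grip_force: 43.9
```

```bash
python3 -m pendant '0.0025 0 0.0015 0;0.0025 0 0.0015 0;0.0025 0 0.0015 0;0 0 0 0' 0 25| grep -E 'pos|force|wid'; python3 -m pendant '0.0025 0 0.0018 0;0.0025 0 0.0018 0;0 0 0 0'| grep -E 'pos|force';  python3 -m pendant '0.0025 0 0.002 0;0.0025 0 0.002 0;0 0 0 0'| grep -E 'pos|force|time'; python3 -c "
from h import *
c=cam('scene'); cr=c['color'][115:205,215:315,::-1]
cv2.imwrite('pics/s8.png',cv2.resize(cr,(660,594),interpolation=2))"
```

```text
eef_pos: [604.4, -5.1, 234.5]
force: [-0.6, -0.2, 5.8]
grip_width: 0.177
grip_force: 44.8
eef_pos: [605.3, -0.1, 231.0]
force: [0.1, -0.0, 7.1]
grip_force: 45.4
time_s: 23.5
eef_pos: [606.1, 5.0, 226.9]
force: [-0.1, 0.4, 7.1]
grip_force: 46.0
```

View pics/s8.png

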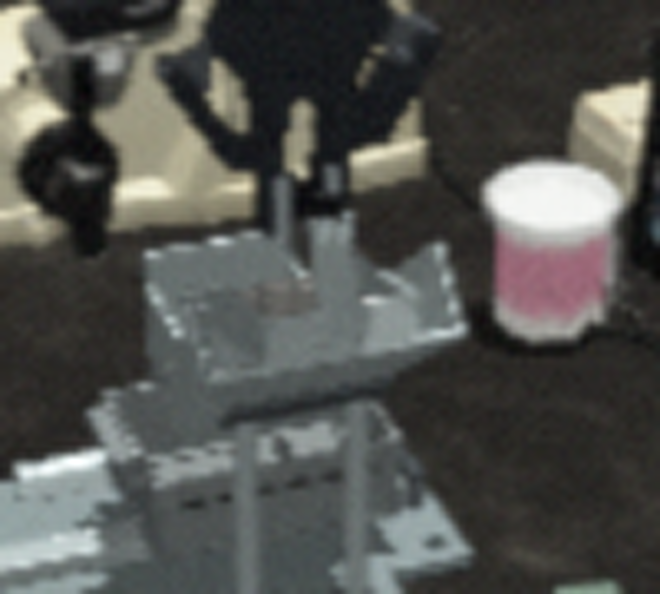

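The scoop is now nose-down by about 18° (its back and strap stand up at (330,260), coupons at (285,295)). I tip it further.

```bash
python3 -m pendant '0.0022 0 0.0022 0;0.0022 0 0.0024 0;0 0 0 0'| grep -E 'pos|force';  python3 -m pendant '0.002 0 0.0025 0;0.002 0 0.0025 0;0 0 0 0'| grep -E 'pos|force';python3 -m pendant '0.002 0 0.0025 0;0.002 0 0.0025 0;0 0 0 0;0 0 0 0'| grep -E 'pos|force|time'; python3 -c "
from h import *
print(stinv(ctrl.sense()['eef_pos']),ctrl.sense()['wrist_torque'])
for n in('scene','top'):
  cam(n)
  for q in ('coupon_a','scoop'): print(n,q,[(np.round(stinv(r['at'])),round(r['p'],2)) for r in models.boxes_of(n,q)[:4]])"
```

```text
eef_pos: [606.7, 9.8, 222.6]
force: [-0.9, 3.2, 9.0]
grip_force: 47.1
eef_pos: [607.3, 14.0, 217.6]
force: [-1.2, 4.7, 9.0]
grip_force: 48.4
time_s: 24.8
eef_pos: [607.8, 18.1, 212.5]
force: [-1.3, 4.3, 8.1]
grip_force: 49.7
[ 50.57452502 -68.16715008 212.54475984] [0.15063849 0.36851161 0.12203611]
scene coupon_a []
scene scoop [(array([  48., -119.,  213.]), 0.59), (array([ 13., -33.,  17.]), 0.25)]
top coupon_a [(array([ 42., -16., 102.]), 0.39), (array([-27.,  73.,   7.]), 0.39)]
top scoop [(array([  45., -124.,  206.]), 0.61)]
```

```bash
python3 -m pendant '0.001 0 0.0015 0;0.001 0 0.0015 0;0 0 0 0;0 0 0 0;0 0 -0.006 0;0 0 -0.01 0;0 0 -0.006 0;0 0 0 0;0 0 0 0'| grep -E 'pos|force|time'; python3 -c "
from h import *
cam('scene'); cam('top')
for n in('scene','top'):
  for q in ('coupon_a','scoop'): print(n,q,[(np.round(stinv(r['at'])),round(r['p'],2)) for r in models.boxes_of(n,q)[:4]])"
```

```text
time_s: 26.22
eef_pos: [607.5, 19.1, 229.7]
force: [0.5, 0.5, -3.2]
grip_force: 48.8
scene coupon_a []
scene scoop [(array([  46., -121.,  233.]), 0.74), (array([ 227., -330.,   -1.]), 0.69)]
top coupon_a [(array([55., -0., 60.]), 0.55), (array([53., 28., 52.]), 0.44)]
top scoop [(array([  45., -120.,  223.]), 0.51)]
```

```bash
python3 -c "
from h import *
F=[]
for i in range(12): cam('top'); F.append(ctrl.sense()['force'])
print(np.mean(F,0),np.std(F,0))"
```

```text
[-0.05552282  0.18988984 -2.4006683 ] [0.34721149 0.66876559 0.24689227]
```

```bash
python3 -m pendant '0 0 0.01 0;0 0 0.007 0;-0.015 0 0 0;0.015 0 0 0;-0.015 0 0 0;0.015 0 0 0;0 0 0 0;0 0 0 0'| grep -E 'pos|force|time'; python3 -c "
from h import *
F=[]
for i in range(8): cam('top'); F.append(ctrl.sense()['force'])
print(np.mean(F,0),np.std(F,0))
cam('scene')
for n in('scene','top'):
  for q in ('coupon_a',): print(n,q,[(np.round(stinv(r['at'])),round(r['p'],2)) for r in models.boxes_of(n,q)[:4]])"
```

```text
time_s: 28.12
eef_pos: [607.8, 18.9, 212.4]
force: [1.8, 1.1, -2.2]
grip_force: 48.9
[ 1.68423342  0.11328339 -2.74346114] [0.3779154  0.5528797  0.34326272]
scene coupon_a []
top coupon_a [(array([55., 29., 49.]), 0.39), (array([56., -0., 60.]), 0.37)]
```

```bash
python3 -m pendant '0.001 0 0.002 0;0.001 0 0.0025 0;0.001 0 0.0025 0;0 0 0 0'| grep -E 'pos|force'; python3 -m pendant '0.001 0 0.0025 0;0.001 0 0.0025 0;0 0 0 0'| grep -E 'pos|force'; python3 -m pendant '0.0005 0 0.0025 0;0.0005 0 0.0025 0;0 0 0 0;0 0 0 0'| grep -E 'pos|force|time';
```

```text
eef_pos: [608.4, 22.7, 207.6]
force: [-1.4, 2.7, 8.1]
grip_force: 50.9
eef_pos: [608.8, 25.2, 202.9]
force: [-1.1, 6.3, 9.2]
grip_force: 52.6
time_s: 30.05
eef_pos: [609.1, 26.8, 198.2]
force: [-0.9, 9.6, 10.9]
grip_force: 54.5
```

```bash
python3 -m pendant '0 0 -0.004 0;-0.001 0 -0.01 0;-0.002 0 -0.01 0;0.012 0 0 0;-0.012 0 0 0;0 0 0 0;0 0 0 0;0 0 0 0'| grep -E 'pos|force|time'; python3 -c "
from h import *
F=[]
for i in range(10): cam('top'); F.append(ctrl.sense()['force'])
print(np.mean(F,0),np.std(F,0))
c=cam('scene');d=cam('top')
for n in('scene','top'):
  for q in ('coupon_a','coupon_b'): print(n,q,[(np.round(stinv(r['at'])),round(r['p'],2)) for r in models.boxes_of(n,q)[:4]])
cv2.imwrite('pics/s9.png',np.hstack([cv2.resize(x,(400,360),interpolation=2) for x in (c['color'][115:205,215:315,::-1],d['color'][140:230,180:280,::-1])]))"
```

```text
time_s: 31.05
eef_pos: [608.2, 22.1, 220.0]
force: [0.9, -1.4, -2.2]
grip_force: 52.5
[ 1.68488214 -0.76497396 -1.85552674] [0.39563923 0.47526926 0.44563415]
scene coupon_a [(array([  42., -116.,  225.]), 0.34)]
scene coupon_b [(array([  42., -116.,  225.]), 0.34)]
top coupon_a [(array([54., -1., 59.]), 0.55)]
top coupon_b [(array([54., -1., 59.]), 0.55)]
```

View pics/s9.png

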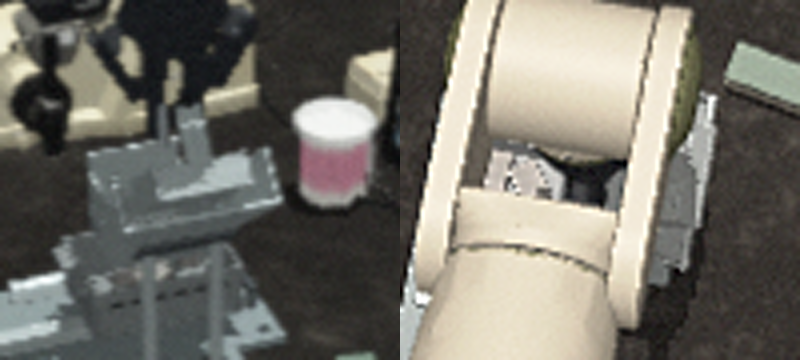

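The scoop reads empty (about 1.8 N) and the coupons show in the box (left half, near (130,270)). Next I turn the scoop level again in the grip, by drawing it back with its front underside over the mouth edge.

```bash
python3 -m pendant '-0.006 0 -0.006 0;-0.01 0 -0.008 0;-0.012 0 -0.008 0;-0.012 0 -0.008 0;-0.01 0 -0.005 0;0 0 0 0;0 0 0.003 0;0 0 0.003 0;0 0 0 0'| grep -E 'pos|force'; python3 -m pendant '-0.004 0 -0.0005 0;-0.004 0 -0.0005 0;-0.004 0 -0.0005 0;-0.004 0 -0.0005 0;0 0 0 0'| grep -E 'pos|force|time'
```

```text
eef_pos: [600.2, -27.0, 248.6]
force: [0.5, -0.1, -1.3]
grip_force: 52.5
time_s: 33.6
eef_pos: [598.1, -42.3, 251.8]
force: [-0.3, 5.5, 3.4]
grip_force: 52.8
```

```bash
python3 -c "
from h import *
p=stinv(ctrl.sense()['eef_pos']); print(p[1]+132,p[2]+19-192, p[0])"
```

```text
2.608640872255563 78.82587128756643 50.33817975171872
```

```bash
python3 -m pendant '-0.004 0 0.0005 0;-0.004 0 0.0008 0;-0.004 0 0.001 0;-0.004 0 0.001 0;-0.004 0 0.001 0;-0.004 0 0.0012 0;0 0 0 0'| grep -E 'pos|force'; python3 -m pendant '-0.004 0 0.0015 0;-0.004 0 0.0016 0;-0.004 0 0.002 0;-0.004 0 0.002 0;-0.002 0 0.001 0;0 0 0 0'| grep -E 'pos|force|time'; python3 -c "
from h import *
p=stinv(ctrl.sense()['eef_pos']); print(p[1]+132,p[2]+19-192, p[0])"
```

```text
eef_pos: [594.5, -66.7, 247.2]
force: [-0.9, 2.6, 6.0]
grip_force: 52.1
time_s: 35.22
eef_pos: [591.7, -84.3, 238.9]
force: [-0.5, 3.7, 5.0]
grip_force: 51.7
-39.88095390357353 65.88423212105965 50.484979432181014
```

```bash
python3 -m pendant '0 0 -0.01 0;0 0 -0.02 0;-0.02 0 -0.01 0;-0.03 0 0 0;-0.03 -0.01 0 0;-0.03 -0.01 0 0;-0.02 -0.01 0 0;0 -0.005 0 0;0 0 0 0;0 0 0 0'| grep -E 'pos|force|time'; python3 -c "
from h import *
to([528.5,-208.7,47],81)
F=[]
for i in range(10): cam('top'); F.append(ctrl.sense()['force'])
print(np.mean(F,0),np.std(F,0))
cam('scene')
for n in('scene','top'):
  for q in ('coupon_a','coupon_b','scoop','scoop_lip'): print(n,q,[(np.round(stinv(r['at'])),np.round(r['at']),round(r['p'],2)) for r in models.boxes_of(n,q)[:4]])
"
```

```text
time_s: 36.48
eef_pos: [536.7, -207.1, 277.5]
force: [-0.5, -0.2, -2.0]
grip_force: 50.7
t 36.48 pos [ 536.7 -207.1  277.5] head 81.1 j6 -0.42 F [-0.5 -0.2 -2. ] grip 0.17888611029668877 50.697312355041504
 tool-frame shift m [-0.0029 -0.0078  0.2305] turn rad 0.001
[ 0.12997704 -0.25526294 -1.73656263] [0.44188541 0.48035899 0.7560622 ]
scene coupon_a []
scene coupon_b []
scene scoop [(array([  15., -339.,  257.]), array([ 531., -244.,  257.]), 0.81), (array([ 13., -40.,  57.]), array([575.,  52.,  57.]), 0.31)]
scene scoop_lip [(array([  12., -333.,  251.]), array([ 528., -238.,  251.]), 0.94)]
top coupon_a [(array([47.,  1., 60.]), array([615.,  87.,  60.]), 0.4)]
top coupon_b [(array([47.,  1., 60.]), array([615.,  87.,  60.]), 0.4)]
top scoop [(array([   2., -278.,  234.]), array([ 527., -182.,  234.]), 0.85)]
top scoop_lip [(array([   3., -283.,  230.]), array([ 528., -187.,  230.]), 0.82)]
```

```bash
python3 -m pendant '-0.003 -0.008 0.03 0;0 0 0.045 0;0 0 0.045 0;0 0 0.045 0;0 0 0.03 0;0 0 0.01 0;0 0 0.005 0;0 0 0 0'| grep -E 'pos|force|time'; python3 -m pendant '0 0 0.005 0;0 0 0.004 0;0 0 0.003 0;0 0 0.003 0;0 0 0 0'| grep -E 'pos|force|time'
```

```text
time_s: 38.42
eef_pos: [528.4, -209.5, 68.4]
force: [0.7, -0.1, -0.9]
grip_force: 50.7
time_s: 39.05
eef_pos: [527.9, -209.2, 52.3]
force: [0.2, -0.1, -2.1]
grip_force: 50.7
```

```bash
for i in 1 2 3; do python3 -m pendant '0 0 0.001 0;0 0 0.001 0;0 0 0 0'| grep -E 'pos|^force|time'; done
```

```text
time_s: 39.42
eef_pos: [528.0, -209.2, 50.5]
force: [0.1, -0.2, -2.2]
time_s: 39.8
eef_pos: [528.2, -209.6, 49.0]
force: [-1.8, -0.3, 4.7]
time_s: 40.17
eef_pos: [528.4, -210.3, 48.2]
force: [-5.9, -3.6, 14.1]
```

```bash
python3 -m pendant '0 0 0.0005 0;0 0 0 0' | grep -E 'pos|^force'; python3 -m pendant '0 0 0 0;0 0 0 0;0 0 0 0;0 0 0 0;0 0 0 0' 1 20| grep -E 'pos|force|width|time'; python3 -m pendant '0 0 -0.01 0;0 0 -0.03 0;0 0 -0.05 0;0 0 -0.05 0;0 0 -0.05 0;-0.03 0.02 0 0;-0.04 0.03 0 0;-0.04 0.03 0 0;-0.04 0.03 0 0;0 0 0 0'| grep -E 'pos|force|time'; python3 -c "
from h import *
c=cam('top'); save(c,'t10.png'); s=cam('scene'); save(s,'s10.png')
np.set_printoptions(precision=1,suppress=True)
for n in('scene','top'):
  for q in ('coupon_a','scoop','scoop_grip','slide_box','lens_can','specimen'): print(n,q,[(stinv(r['at']),np.array(r['at']),round(r['p'],2)) for r in models.boxes_of(n,q)[:4]])
# scoop bright blob in the top picture, against its first picture
for im in(cv2.imread('pics/top0.png'),c['color'][:,:,::-1]):
  g=im[195:240,278:330]; m=(cv2.cvtColor(np.ascontiguousarray(g),6)>120).astype('uint8'); k=max(cv2.findContours(m,0,2)[0],key=cv2.contourArea); print(cv2.minAreaRect(k))
"
```

```text
eef_pos: [528.5, -210.5, 48.0]
force: [-6.9, -4.1, 16.8]
time_s: 41.05
eef_pos: [528.0, -209.2, 45.9]
force: [0.6, -0.3, 0.1]
grip_width: 0.997
grip_force: 0.0
time_s: 42.3
eef_pos: [613.3, -377.3, 233.7]
force: [-0.3, 0.6, -0.0]
grip_force: 0.0
scene coupon_a []
scene scoop [(array([   4.5, -318.4,   12.5]), array([ 523.6, -222. ,   12.5]), 0.63)]
scene scoop_grip [(array([   1.7, -324.3,   12.4]), array([ 519.9, -227.4,   12.4]), 0.91)]
scene slide_box [(array([ 170.2, -186.4,   40.7]), array([ 707.7, -117.2,   40.7]), 0.79), (array([ 27.1, -39.2,  56.4]), array([589.1,  50.4,  56.4]), 0.57)]
scene lens_can [(array([ 110.9, -279. ,   41.2]), array([ 634.8, -199.5,   41.2]), 0.61)]
scene specimen [(array([ 141.4, -347.6,   16.3]), array([ 654.3, -272. ,   16.3]), 0.55), (array([ 228. , -328.3,   -0.5]), array([ 742.9, -266.3,   -0.5]), 0.4)]
top coupon_a [(array([51.6, -2.2, 59.2]), array([619. ,  83.1,  59.2]), 0.54), (array([47.9, 26.9, 52. ]), array([619.9, 112.5,  52. ]), 0.42), (array([38.7,  8.5, 33.6]), array([607.9,  95.7,  33.6]), 0.3)]
top scoop [(array([  11. , -292.2,   
[... 173 characters left out ...]
6.6, -268. ,    5.6]), 0.61), (array([  10.6, -285.7,    9.1]), array([ 534.7, -190.6,    9.1]), 0.59)]
top slide_box [(array([ 162.4, -169.3,   36.5]), array([702.7, -99.1,  36.5]), 0.72), (array([ 5. , -0.6, 21.9]), array([573.2,  91.9,  21.9]), 0.64)]
top lens_can [(array([ 112.5, -267.3,   54.4]), array([ 638.2, -188.2,   54.4]), 0.68), (array([49.2,  0. , 59.7]), array([617. ,  85.7,  59.7]), 0.15)]
top specimen [(array([ 138.1, -339.6,   11.2]), array([ 652.3, -263.6,   11.2]), 0.64), (array([ 4. ,  5.6, 22.1]), array([573.2,  98.2,  22.1]), 0.56)]
((25.944828033447266, 20.937931060791016), (35.468101501464844, 24.193471908569336), 3.3664605617523193)
((30.5, 26.0), (36.0, 41.0), 90.0)
```

```bash
python3 - <<'E'
from h import *
for f in('pics/top0.png','pics/t10.png'):
    im=cv2.GaussianBlur(cv2.imread(f),(3,3),0).astype(int)
    d=im[:,:,2]-im[:,:,0]; g=im.sum(2)//3
    m=((d>6)&(g>110)).astype('uint8')[150:240,185:330]
    n,l,s,cen=cv2.connectedComponentsWithStats(m)
    print(f,[(tuple(np.round(cen[i]+[185,150]).astype(int)),int(s[i,4])) for i in range(1,n) if s[i,4]>3])
im=cv2.imread('pics/t10.png'); g=im.sum(2)//3
print('scoop');
for r in range(198,240,2): print(''.join('%4d'%v for v in g[r,280:332:2]))
c=cam('top')
for p in((50,0,60),(50,-132,192)): print(p,proj(c,st(*p)))
for p in([527.5,-250,24],[531,-142,8]): print(p,proj(c,p))
E
```

```text
pics/top0.png [((np.int64(266), np.int64(151)), 5), ((np.int64(322), np.int64(157)), 238), ((np.int64(263), np.int64(159)), 6), ((np.int64(288), np.int64(160)), 4), ((np.int64(327), np.int64(177)), 14), ((np.int64(316), np.int64(210)), 28), ((np.int64(304), np.int64(219)), 156), ((np.int64(205), np.int64(214)), 8), ((np.int64(208), np.int64(234)), 5)]
pics/t10.png [((np.int64(322), np.int64(157)), 238), ((np.int64(262), np.int64(159)), 7), ((np.int64(203), np.int64(165)), 12), ((np.int64(327), np.int64(177)), 13), ((np.int64(208), np.int64(184)), 189), ((np.int64(320), np.int64(228)), 489), ((np.int64(242), np.int64(232)), 520), ((np.int64(222), np.int64(230)), 4), ((np.int64(216), np.int64(238)), 4)]
scoop
  70  50  68  61  53  51  52  60  51  56  58  59  56  53  53  53  54  50  59  52  49  51  61  49  53  64
  55  53  54  52  51  54  58  51  54  62  60  59  56  60  57  55  51  55  54  52  56  52  52  57  59  58
  56  57  63  56  56  54  68  39  36  44  60  51  49  46  55  47  49  51  56  58  55  51  55  47  53  57
  46  48  55  53  49  41 243 247 252 146  97  87 123  76  50  38  55
[... 1294 characters left out ...]
14
  50  47  43  43  48  55  49  55  48  52  48  46  59  11  24 131 150 167 179 187 191 199 203 209 212 218
  50  45  46  52  50  54  49  59  53  52  51  47  45  49 123 145 166 175 183 194 198 205 211 212 218 220
  49  45  46  56  63  53  53  57  48  48  51  52  45 117 141 166 175 183 191 201 201 208 212 216 220 220
  53  50  51  41  56  50  49  50  52  46  50  43 115 144 172 176 184 190 196 203 209 212 214 219 222 223
  54  51  56  57  52  58  48  49  45  45  43 120 140 165 174 182 191 198 201 204 213 215 218 218 222 226
(50, 0, 60) [212.16177971 184.90033394]
(50, -132, 192) [254.5280205  184.68662859]
[527.5, -250, 24] [321.29195661 217.26628409]
[531, -142, 8] [285.87967149 216.18265045]
```

```bash
python3 -c "
from rig import ctrl
print(ctrl.finish_job())"
```

```text
the job is handed in; nothing more can be done
None
```

The job is handed in, but no verdict came back: the box is against its stop, all three coupons appear to be in it and the scoop is back on the worktop empty, but I could not see directly that the catch dropped or that the scoop stands fully upright.

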